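Seal the electronics enclosure with the cover that fits

TASK

Of the three blue covers on the sloping rack, take the one that fits the open grey enclosure, lay it level inside the rim on top of the gasket and let go of it. Then push it down by its yellow corner studs one at a time, each corner fully home before the next, until the cover plate sits flat and flush with the rim all round. Press firmly but without forcing it, and leave the other covers and the things on the bench where they are.

Things in the scene. Friction and masses are not known exactly. Their poses are not given: they have to be found in the camera images.
- box: open grey electronics enclosure, fixed to the bench; origin at the centre of its underside on the bench, x along its long side, z up. Opening inside the rim 133 x 85 mm (x, y), walls 6 mm thick, rim top 60 mm above the bench. The right cover goes inside the rim with about 2.5 mm of play all round. A total load above 40 N on it, a knock included, is too much: push slowly
- box_rim (a point): centre of the enclosure's opening, at rim height. Four gasket corners inside carry the cover: their tops lie 7 mm below the rim when fresh, 12 mm when squashed home, so a 12 mm cover first stands 5 mm proud and ends flush. Pushing on a yellow stud squashes the corner below it alone; the opposite corner may rise some mm meanwhile (the cover rocks)
- rack: fixed aluminium rack, 320 mm wide (y), origin on the bench below its middle. Its board rises at 32 degrees from level along +x, which points towards the robot, so the covers face away from it; three covers lie on it side by side, 100 mm apart along y, ribs outward (normal to the board), held by a 10 mm lip at the low edge. Board's low edge at x -70, z 24 mm; its high edge at x about 66, z 109 mm
- cover_a_mid (a point): centre of the plate (at half its thickness) of the first of three look-alike blue covers, 0.2 to 0.4 kg. Plate 140 (x) x 88 (y) x 12 mm; on top, centred, a black grip rib 64 mm long (along x), 14 mm wide, 28 mm high, and a yellow stud 14 mm across, 4 mm high, 10 mm in from the edges of each corner. z: out of the rib side; on the rack x points up the slope
- cover_b_mid (a point): centre of the plate (at half its thickness) of the second of three look-alike blue covers, 0.2 to 0.4 kg. Plate 116 (x) x 72 (y) x 12 mm; on top, centred, a black grip rib 64 mm long (along x), 14 mm wide, 28 mm high, and a yellow stud 14 mm across, 4 mm high, 10 mm in from the edges of each corner. z: out of the rib side; on the rack x points up the slope
- cover_c_mid (a point): centre of the plate (at half its thickness) of the third of three look-alike blue covers, 0.2 to 0.4 kg. Plate 128 (x) x 80 (y) x 12 mm; on top, centred, a black grip rib 64 mm long (along x), 14 mm wide, 28 mm high, and a yellow stud 14 mm across, 4 mm high, 10 mm in from the edges of each corner. z: out of the rib side; on the rack x points up the slope
- gasket1 (a joint): squash of the gasket corner at the enclosure's (+x, +y) corner, pad 21 x 21 mm centred at x +55.5, y +31.5 mm: 0 = fresh, 0.005 m = home against its stop. It yields at about 7 N (8 to 15 N of push on the stud above it) and stays where it is left, no spring-back
- gasket2 (a joint): squash of the gasket corner at the enclosure's (-x, -y) corner, pad 21 x 21 mm centred at x -55.5, y -31.5 mm: 0 = fresh, 0.005 m = home against its stop. It yields at about 7 N (8 to 15 N of push on the stud above it) and stays where it is left, no spring-back
- gasket3 (a joint): squash of the gasket corner at the enclosure's (-x, +y) corner, pad 21 x 21 mm centred at x -55.5, y +31.5 mm: 0 = fresh, 0.005 m = home against its stop. It yields at about 7 N (8 to 15 N of push on the stud above it) and stays where it is left, no spring-back
- gasket4 (a joint): squash of the gasket corner at the enclosure's (+x, -y) corner, pad 21 x 21 mm centred at x +55.5, y -31.5 mm: 0 = fresh, 0.005 m = home against its stop. It yields at about 7 N (8 to 15 N of push on the stud above it) and stays where it is left, no spring-back
- meter_mid (a point): centre of a red hand-held multimeter lying on the bench, 185 x 88 x 40 mm, a bystander
- jar_mid (a point): centre of a closed jar, 60 mm across, 85 mm tall, a bystander
- driver_mid (a point): point near the middle of a screwdriver lying on the bench, 170 mm long, a bystander
Mind the look-alikes: they are no part of the job. What is shaped like the part that bears cover_c_mid but turquoise is not meant.

How it is judged (in metres and radians):
On the way, in this order (a step that is already met when the one before it is completed fails the run):
1. the fitting cover lies level inside the rim on the fresh gasket, let go (x of cover_c_mid in the frame of box between -0.005 and 0.005 m and y of cover_c_mid in the frame of box between -0.005 and 0.005 m and angle between the x axis of cover_c_mid and the x axis of box, either way round below 0.1 rad and z of cover_c_mid in the frame of box between 0.056 and 0.062 m and angle between cover_c_mid's own z axis and vertical below 0.07 rad and contact force between the fingers and anything else below 0.3 N and value of joint each of gasket1, gasket2, gasket3, gasket4 below 0.003 m), for 0.2 s.
2. one corner down, the others not yet (((value of joint gasket1 above 0.0045 m and value of joint each of gasket2, gasket3, gasket4 below 0.003 m) or (value of joint each of gasket1, gasket3, gasket4 below 0.003 m and value of joint gasket2 above 0.0045 m) or (value of joint each of gasket1, gasket2, gasket4 below 0.003 m and value of joint gasket3 above 0.0045 m) or (value of joint each of gasket1, gasket2, gasket3 below 0.003 m and value of joint gasket4 above 0.0045 m))), for 0.05 s.
3. two corners down, the others not yet (((value of joint each of gasket1, gasket2 above 0.0045 m and value of joint each of gasket3, gasket4 below 0.003 m) or (value of joint each of gasket1, gasket3 above 0.0045 m and value of joint each of gasket2, gasket4 below 0.003 m) or (value of joint each of gasket1, gasket4 above 0.0045 m and value of joint each of gasket2, gasket3 below 0.003 m) or (value of joint each of gasket1, gasket4 below 0.003 m and value of joint each of gasket2, gasket3 above 0.0045 m) or (value of joint each of gasket1, gasket3 below 0.003 m and value of joint each of gasket2, gasket4 above 0.0045 m) or (value of joint each of gasket1, gasket2 below 0.003 m and value of joint each of gasket3, gasket4 above 0.0045 m))), for 0.05 s.
4. three corners down, the others not yet (((value of joint each of gasket1, gasket2, gasket3 above 0.0045 m and value of joint gasket4 below 0.003 m) or (value of joint each of gasket1, gasket2, gasket4 above 0.0045 m and value of joint gasket3 below 0.003 m) or (value of joint each of gasket1, gasket3, gasket4 above 0.0045 m and value of joint gasket2 below 0.003 m) or (value of joint gasket1 below 0.003 m and value of joint each of gasket2, gasket3, gasket4 above 0.0045 m))), for 0.05 s.
At the end, for the whole second after the job is handed in: the 128 x 80 mm cover lies inside the enclosure's rim (centre within 5 mm, long sides aligned), flush with the rim within 1.8 mm and tilted less than 0.03 rad, all four gasket corners squashed by more than 4.5 of 5 mm (x of cover_c_mid in the frame of box between -0.005 and 0.005 m and y of cover_c_mid in the frame of box between -0.005 and 0.005 m and angle between the x axis of cover_c_mid and the x axis of box, either way round below 0.1 rad and z of cover_c_mid in the frame of box between 0.0522 and 0.0558 m and angle between cover_c_mid's own z axis and vertical below 0.03 rad and value of joint each of gasket1, gasket2, gasket3, gasket4 above 0.0045 m); the robot touches nothing.
It fails at once if the enclosure is overloaded (over 40 N) (contact force between box and anything else above 40 N).
It fails at once if another cover was moved by more than 25 mm (distance of any of cover_a_mid, cover_b_mid from where it was at the start of the episode above 0.025 m).
It fails at once if a bystander was moved by more than 20 mm (distance of any of meter_mid, jar_mid, driver_mid from where it was at the start of the episode above 0.02 m).
It also fails if it takes over 72 s, if anything falls off the work surface, if the arm or the gripper's body presses on something with over 40 N, if the wrist force passes 120 N, or if a joint passes its speed limit or range.

ROBOT

A 7-joint arm with a two-finger parallel gripper is mounted at the origin on the work surface. World frame = base frame: x ahead of the robot, y to its left, z up, the work surface at z = 0. Lengths are in mm, angles in rad, forces in N, time in s.
With the tool pointing down it reaches from about 400 to 875 mm from the base axis. Payload 4.4 kg.
Tool frame: the origin (TCP) lies on the centre line of the jaws, within the pads' length; the fingertips stand 19 mm ahead of it and the grasp point (between the pads) is the TCP; z points along the fingers, y is the line along which they close (so a half turn about z gives the same grasp; the last joint's range is limited). The gripper opens to 85 mm and grips with 20 to 120 N. Pads are 22 mm wide; open, the fingers measure 114 mm over their backs; the gripper's body (76 mm by 85 mm) begins 54 mm behind the grasp point. The pads swing forward as they close: fully open they stand 13 mm farther back than shut.
Start: joints at [1.15, 0.628, 0.038, 1.517, -0.027, 0.996, -0.02], TCP at [225.839, -609.52, 250.313] pointing down, gripper open.
Joint ranges: [-3.06, 3.06], [-0.37, 2.12], [-1.25, 1.32], [0.18, 2.47], [-1.1, 4.24], [0.23, 1.98], [-2.94, 2.94]. Speed limits (rad/s): [2.57, 2.57, 3.14, 3.14, 3.14, 3.14, 3.14].

INTERFACE

Orientations are given as [roll, pitch, yaw] about the fixed x, y, z axes, in that order (R = Rz(yaw) Ry(pitch) Rx(roll)).
In Python, from cell import ctrl, viewer, silhouettes gives the robot as it stands.
- The arm moves only by the shell command python3 -m creep 'ROWS'. ROWS is JSON, a list of rows, each an object with "jaw": the gripper command: -1 is shut, 1 is fully open, values between are in proportion; "xyz": the shift along the tool's x, y, z in mm, a list of three; "angular": the turn, a rotation vector about the tool's x, y, z in rad, a list of three. In form: [{"jaw": jaw, "xyz": [tx, ty, tz], "angular": [rx, ry, rz]}, ...]. A call has 1 to 12 rows; each row is the pose to reach, as a shift and turn from the pose commanded when the call began, along the tool's axes at that moment; what a row does not reach only later rows make up. A row lasts 1/8 s, in which the tool goes at most 62.5 mm and 10.7 degrees, less where a joint would pass 70% of its speed; a pose out of reach is approached as far as the arm can. A call with a gripper value outside its range is refused whole. The fingers move at their own pace and stop on an object; the grip force is fixed at half the most. Time passes only in rows, so rows that repeat a pose let the fingers close. It gives the time, the measured TCP pose, the force, the opening and the grip force at its end, in the units of the state.
- ctrl.read_state(): the state, without advancing time (a new reading comes with each control period).
- viewer.get_image(name): name is "side" or "top"; returns (picture, depth): 420x560x3 uint8, red, green, blue; 420x560 float32, mm along the optical axis (not along the pixel's ray), 0 where there is no reading.
- viewer.camera_model(name): a dict with "fx", "fy", "cx", "cy" (pixels), "T" (4x4, takes a point from camera to world coordinates). Camera axes: x right, y down, z forward; pixel columns grow to the right and rows downward; lengths in mm; the calibration is good to about 2 mm. A picture is of the moment at which its call begins. camera_model takes no time and is no camera call.
- ctrl.finish_job(): hands the job in; it is judged then, once.
Trained networks look in the newest picture that a camera, given by its name, has taken for a name from the list of things; names that differ only in an ending like _2 or _b are one class to them, and where a whole thing is asked for, a point or a joint stands for the part that bears it (a point fixed in the world has none). Each returns a list of dicts, best first, with "score" (0 to 1); they miss things now and then, are a little off and sometimes report something else, mostly with a low value. They report only what shows in the picture. A call takes as long as a camera call. They do not tell look-alikes from the thing itself.
- silhouettes(camera, target): "pixels" (420x560 bool, what is visible of it) and "xy" ([column, row] in pixels, amid what is visible of it).
The state is a dict: "clock": time; "qpos": joint angles; "qd": joint speeds; "tau": joint torques, N m; "eef_pos": TCP position; "tool_rot": TCP orientation; "force": force on the tool from outside, world axes, zero at the start; "torque": the same for the moment, N m; "width": finger opening in mm; "gripper_force": force on a finger pad.
Only numpy, scipy, OpenCV 4.12 (cv2) and the standard library are available. Lean on these libraries where they do the work, as an engineer would, in place of code of your own. Each camera call takes 0.05 s, during which the arm holds its last target. There are 200 camera calls.

## Working session

There is one attempt and no reset: what is moved stays moved. The work goes in short steps, Python scripts to look and compute and a shell command to move; the robot and the scene stay as the last step left them, time stands still between calls to the robot, and variables do not carry over. Pictures are saved under pics/ and viewed, at most 10 in all, crops included, and the job is handed in when it is done.

```bash
ls; mkdir -p pics
python3 - <<'E'
from cell import ctrl, viewer
import cv2,numpy as np
print(ctrl.read_state())
for n in("side","top"):
    p,d=viewer.get_image(n); cv2.imwrite(f"pics/{n}0.png",p[:,:,::-1]); np.save(f"{n}0.npy",d)
    m=viewer.camera_model(n); print(m)
E
```

```text
pics
{'clock': 0.0, 'qpos': array([ 1.1502476 ,  0.62932035,  0.03841613,  1.51840425, -0.02701935,
        0.99627865, -0.02003652]), 'qd': array([ 0.00089644,  0.0016831 , -0.00086998,  0.00145082,  0.00129723,
       -0.00161595,  0.00102115]), 'tau': array([-3.03784700e-04, -5.63411415e+01,  1.22629479e+00, -1.93449408e+01,
        1.11411506e-02,  1.04032375e-02,  1.58858211e-05]), 'eef_pos': array([ 225.61792204, -608.94689023,  249.39368283]), 'tool_rot': array([-3.13969888e+00, -6.99487125e-06,  3.54721738e-01]), 'force': array([0.09268044, 0.26446513, 0.20267313]), 'torque': array([-0.00170912,  0.02641631, -0.00483293]), 'gripper_force': 0.0, 'width': 85.47378388932182}
{'fx': 444.01447147709285, 'fy': 444.01447147709285, 'cx': 288.27639437648185, 'cy': 211.43319006627033, 'T': array([[-9.81181458e-01, -1.43213869e-01,  1.29509590e-01,
         4.01398692e+02],
       [-1.92972149e-01,  7.04085351e-01, -6.83392689e-01,
         9.03678334e+02],
       [ 6.68550547e-03, -6.95523979e-01, -7.18471780e-01,
         9.56889498e+02],
       [ 0.00000000e+00,  0.00000000e+00,  0.00000000e+00,
         1.00000000e+00]])}
{'fx': 445.03807771608234, 'fy': 445.03807771608234, 'cx': 283.1862048702889, 'cy': 213.35770174409888, 'T': array([[ 2.46376250e-02, -9.86028329e-01,  1.64745628e-01,
         3.39464106e+02],
       [-9.99197032e-01, -2.94970223e-02, -2.71148796e-02,
         7.42879854e+01],
       [ 3.15955449e-02, -1.63945296e-01, -9.85963316e-01,
         1.33106935e+03],
       [ 0.00000000e+00,  0.00000000e+00,  0.00000000e+00,
         1.00000000e+00]])}
```

View pics/top0.png

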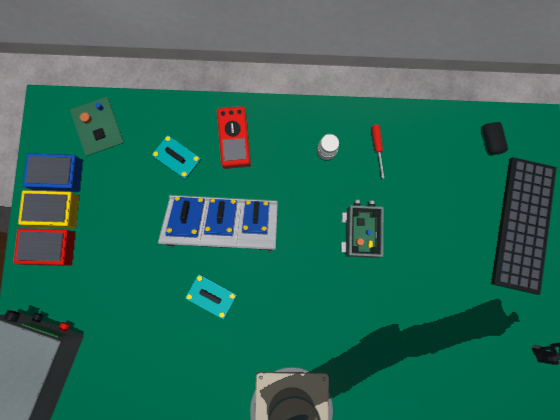

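View pics/side0.png

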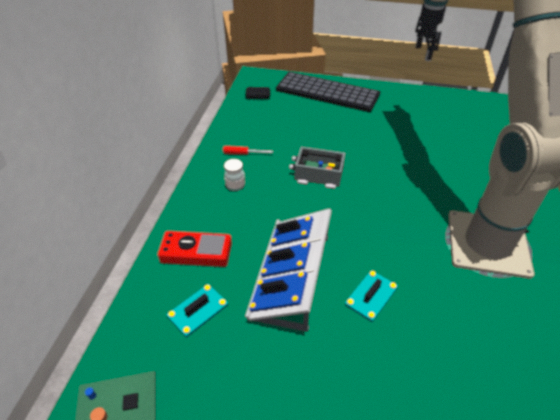

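The top view shows three blue covers on the rack at about (185,217), (220,217) and (256,217). The enclosure is at (365,230). There are turquoise decoys at (176,156) and (211,296), which aren't meant. Sizes seem to fall from left to right, so the middle one is the candidate for the 128 x 80 cover. I'll measure next.

```bash
cat > h.py <<'E'
import numpy as np, cv2
from cell import ctrl, viewer, silhouettes
def cloud(n,d):
    m=viewer.camera_model(n); v,u=np.mgrid[:d.shape[0],:d.shape[1]]
    P=np.stack([(u-m['cx'])/m['fx']*d,(v-m['cy'])/m['fy']*d,d],-1)
    return P@m['T'][:3,:3].T+m['T'][:3,3]
def proj(n,X):
    m=viewer.camera_model(n); T=m['T']; c=(np.atleast_2d(X)-T[:3,3])@T[:3,:3]
    return np.stack([c[:,0]/c[:,2]*m['fx']+m['cx'],c[:,1]/c[:,2]*m['fy']+m['cy']],-1)
E
python3 - <<'E'
from h import *
for n in("top","side"):
    p,d=viewer.get_image(n); W=cloud(n,d)
    cv2.imwrite(f"pics/{n}_crop.png",cv2.resize(p[140:320,150:400] if n=="top" else p[130:350,220:420],None,fx=3 if n=="top" else 2.7,fy=3 if n=="top" else 2.7,interpolation=cv2.INTER_CUBIC)[:,:,::-1])
    for t in("cover_c_mid","box","rack","meter_mid","jar_mid","driver_mid"):
        for s in silhouettes(n,t)[:6]:
            m=s["pixels"]&(d>0); w=W[m]
            if len(w)<10: continue
            print(n,t,round(s["score"],2),np.round(s["xy"]),m.sum(),np.median(w,0).round(),np.percentile(w,2,0).round(),np.percentile(w,98,0).round())
    # plates: blue pixels plane fit
    hsv=cv2.cvtColor(p,cv2.COLOR_RGB2HSV); 
    blue=((hsv[...,0]>108)&(hsv[...,0]<128)&(hsv[...,1]>150)&(hsv[...,2]>60)&(d>0)).astype(np.uint8)
    k,L,S,C=cv2.connectedComponentsWithStats(blue)
    for i in range(1,k):
        if S[i,4]<300: continue
        w=W[L==i]; c=np.median(w,0)
        w=w[np.linalg.norm(w-c,axis=1)<100]; q=w-w.mean(0); _,_,V=np.linalg.svd(q)
        nrm=V[2]*np.sign(V[2][2])
        r=cv2.minAreaRect((q@V[:2].T).astype(np.float32)); ctr=w.mean(0)+np.array(r[0])@V[:2]
        print(n,"blue",C[i].round(),S[i,4],"ctr",ctr.round(1),"size",np.round(r[1],1),"n",nrm.round(3),"axis",V[0].round(3),"res",np.std(q@V[2]).round(1))
E
```

```text
top cover_c_mid 0.62 [221. 217.] 974 [532. 214.  81.] [483. 180.  38.] [590. 254. 107.]
top cover_c_mid 0.6 [211. 295.] 1228 [309. 240.  14.] [260. 180.   7.] [361. 301.  43.]
top cover_c_mid 0.57 [177. 160.] 1027 [722. 366.  14.] [668. 305.   8.] [778. 427.  43.]
top box 0.71 [363. 231.] 2024 [ 512. -202.   30.] [ 436. -248.    2.] [ 591. -147.   63.]
top rack 0.7 [236. 235.] 2324 [476. 177.  94.] [447.  62.  26.] [596. 376. 112.]
top meter_mid 0.76 [235. 134.] 1729 [784. 195.  41.] [698. 149.  27.] [875. 241.  50.]
top jar_mid 0.84 [328. 147.] 463 [751. -88.  82.] [ 732. -117.   -0.] [797. -62.  90.]
top driver_mid 0.62 [377. 139.] 208 [ 801. -246.   23.] [ 760. -261.   13.] [ 841. -233.   30.]
top blue [ 54. 176.] 589 ctr [655.  719.   58.9] size [141.  101.6] n [-0.12  -0.02   0.993] axis [-0.393  0.919 -0.029] res 9.5
top blue [185. 217.] 976 ctr [535.9 318.5  73.2] size [ 88.  144.5] n [ 0.524 -0.008  0.852] axis [-0.851  0.041  0.523] res 2.8
top blue [220. 218.] 750 ctr [538.3 219.   70.3] size [134.9  79.4] n [0.52  0.001 0.854] axis [-0.854  0.016  0.52 ] res 2.9
top blue [
[... 505 characters left out ...]
 [536. 129.  77.] [489.  88.  32.] [590. 158.  99.]
side rack 0.85 [306. 281.] 2335 [472. 304.  92.] [448.  66.  -1.] [592. 382. 109.]
side jar_mid 0.62 [234. 174.] 560 [757. -70.  56.] [ 733. -154.   -2.] [808. -57.  86.]
side driver_mid 0.67 [238. 150.] 215 [ 797. -240.   18.] [ 704. -266.    1.] [ 845. -229.   27.]
side blue [293. 233.] 353 ctr [540.5 125.2  66. ] size [111.7  68.2] n [0.524 0.028 0.852] axis [ 0.838  0.162 -0.521] res 3.0
side blue [287. 261.] 535 ctr [537.6 224.8  69.3] size [125.9  78. ] n [0.521 0.015 0.853] axis [ 0.839  0.171 -0.516] res 3.2
side blue [280. 293.] 855 ctr [535.7 323.3  72.8] size [137.1  86.1] n [0.519 0.017 0.854] axis [ 0.851  0.079 -0.519] res 5.1
```

View pics/top_crop.png

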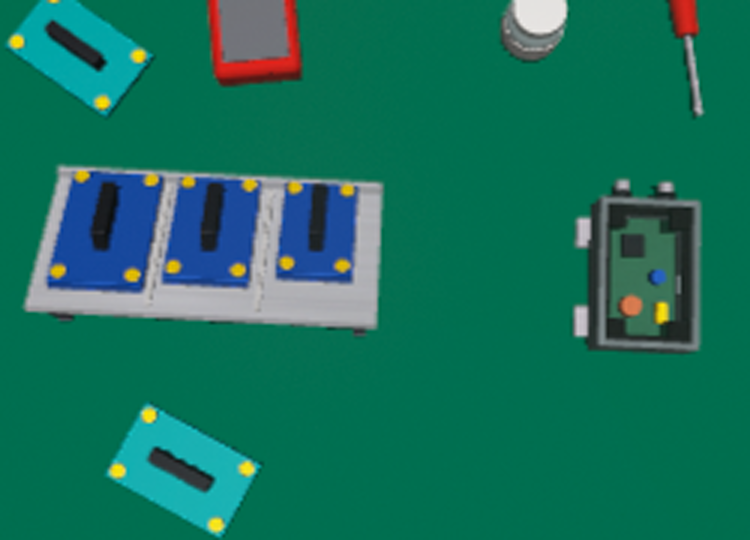

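Run:
```python
from h import *
for n in("top","side"):
    p,d=viewer.get_image(n); W=cloud(n,d); hsv=cv2.cvtColor(p,cv2.COLOR_RGB2HSV)
    # box rim
    B=(abs(W[...,2]-60)<5)&(abs(W[...,0]-512)<95)&(abs(W[...,1]+198)<75)
    w=W[B]; r=cv2.minAreaRect(w[:,:2].astype(np.float32)); print(n,"rim",len(w),w[:,2].mean().round(1),r)
    # rib of middle cover: dark & offset from plane
    c=np.array([538,220,70.]); nr=np.array([.53,0,.848])
    h=(W-c)@nr; near=(np.linalg.norm(W-c,axis=2)<75)
    rib=near&(h>20)&(h<36)&(abs(W[...,1]-220)<35)
    w=W[rib]; x=(w-c)@np.array([-.848,0,.53])
    print(n,"rib",rib.sum(),"h",np.percentile(h[rib],[5,50,95]).round(1),"mean",w.mean(0).round(1),"x",np.percentile(x,[2,50,98]).round(1),"y",np.percentile(w[:,1],[2,50,98]).round(1), "slope",np.polyfit(x,w[:,1],1).round(3))
    yl=(near&(hsv[...,0]>22)&(hsv[...,0]<35)&(hsv[...,1]>130)&(hsv[...,2]>90)).astype(np.uint8)
    k,L,S,C=cv2.connectedComponentsWithStats(yl)
    for i in range(1,k):
        if S[i,4]>8: print(n,"stud",C[i].round(1),S[i,4],W[L==i].mean(0).round(1))
```

```text
top rim 417 59.7 ((508.8129577636719, -202.90576171875), (98.62198638916016, 145.86648559570312), 88.98992919921875)
top rib 97 h [22.7 27.3 30.5] mean [551.  217.3  94.1] x [-31.2   3.7  31.2] y [210.7 217.  224.3] slope [1.90000e-02 2.17272e+02]
top stud [212.4 200.1] 11 [587.7 247.6  44.2]
top stud [232.6 201.4] 13 [585.5 188.2  44.9]
top stud [207.3 228.5] 14 [496.1 249.7 101.8]
top stud [228.9 229.5] 15 [494.9 190.1 101.5]
side rim 244 58.3 ((508.5421447753906, -199.87767028808594), (103.95171356201172, 144.93101501464844), 88.5176773071289)
side rib 127 h [20.7 25.7 28. ] mean [551.8 222.8  91. ] x [-32.4  -0.2  29.1] y [213.5 223.4 228.9] slope [2.70000e-02 2.22808e+02]
side stud [299.4 262.6] 13 [496.3 252.6 100.6]
side stud [263.3 270.1] 9 [588.5 249.4  41.5]
```

The crop confirms the choice. The blue middle cover, at crop (210,230), is between its neighbours in size and measures about 128 x 80. I'll write a helper that turns target poses into tool-axis shifts.

```bash
cat > go.py <<'E'
import sys,numpy as np
from scipy.spatial.transform import Rotation as R
from cell import ctrl
# usage: go.py x y z yaw pitch : shift/turn in tool axes from measured pose
x,y,z,yaw,pit=map(float,sys.argv[1:6])
s=ctrl.read_state(); R0=R.from_euler('xyz',s['tool_rot']); R1=R.from_euler('xyz',[np.pi,pit,yaw])
print("pos",s['eef_pos'].round(1),"rot",s['tool_rot'].round(3),"F",s['force'].round(1),"t",round(s['clock'],2),"w",round(s['width'],1))
print("xyz",R0.inv().apply(np.array([x,y,z])-s['eef_pos']).round(1),"ang",(R0.inv()*R1).as_rotvec().round(3))
E
python3 go.py 500 -100 260 -0.025 0; python3 go.py 603 220 230 -0.025 0
```

```text
pos [ 225.8 -609.5  250.3] rot [ 3.142 -0.     0.355] F [0.1 0.2 0.7] t 0.9 w 85.3
xyz [ 434.1 -382.5   -9.7] ang [ 0.   -0.    0.38]
pos [ 225.8 -609.5  250.3] rot [ 3.142 -0.     0.355] F [0.1 0.2 0.7] t 0.9 w 85.3
xyz [ 641.8 -646.8   20.3] ang [ 0.   -0.    0.38]
```

```bash
r='{"jaw":0,"xyz":[642,-647,20],"angular":[0,0,0.38]}'; python3 -m creep '[{"jaw":0,"xyz":[434,-383,0],"angular":[0,0,0.38]},{"jaw":0,"xyz":[434,-383,0],"angular":[0,0,0.38]},{"jaw":0,"xyz":[434,-383,0],"angular":[0,0,0.38]},{"jaw":0,"xyz":[434,-383,0],"angular":[0,0,0.38]},{"jaw":0,"xyz":[434,-383,0],"angular":[0,0,0.38]},{"jaw":0,"xyz":[434,-383,0],"angular":[0,0,0.38]},{"jaw":0,"xyz":[434,-383,0],"angular":[0,0,0.38]},{"jaw":0,"xyz":[434,-383,0],"angular":[0,0,0.38]},{"jaw":0,"xyz":[434,-383,0],"angular":[0,0,0.38]},{"jaw":0,"xyz":[434,-383,0],"angular":[0,0,0.38]},{"jaw":0,"xyz":[642,-647,20],"angular":[0,0,0.38]},{"jaw":0,"xyz":[642,-647,20],"angular":[0,0,0.38]}]'; python3 go.py 603 220 200 -0.025 0.558
```

```text
clock: 2.4
eef_pos: [538.7, 19.1, 243.1]
tool_rot: [3.141, -0.001, -0.028]
force: [1.6, 0.3, -0.4]
width: 43.0
gripper_force: 0.0
pos [538.7  19.1 243.1] rot [ 3.141e+00 -1.000e-03 -2.800e-02] F [ 1.6  0.3 -0.4] t 2.4 w 43.0
xyz [  58.5 -202.7   43. ] ang [-0.    -0.559 -0.003]
```

```bash
python3 -m creep '[{"jaw":0,"xyz":[58,-203,20],"angular":[0,0,0]},{"jaw":0,"xyz":[58,-203,20],"angular":[0,-0.3,0]},{"jaw":0,"xyz":[58,-203,30],"angular":[0,-0.4,0]},{"jaw":0,"xyz":[58,-203,43],"angular":[0,-0.559,0]},{"jaw":0,"xyz":[58,-203,43],"angular":[0,-0.559,0]},{"jaw":0,"xyz":[58,-203,43],"angular":[0,-0.559,0]},{"jaw":0,"xyz":[58,-203,43],"angular":[0,-0.559,0]},{"jaw":0,"xyz":[58,-203,43],"angular":[0,-0.559,0]}]'; python3 go.py 576 219.5 129 -0.025 0.558
python3 - <<'E'
from cell import ctrl; print(ctrl.read_state()['qpos'].round(2))
E
```

```text
clock: 3.4
eef_pos: [601.9, 220.1, 204.5]
tool_rot: [-3.139, 0.553, -0.025]
force: [-0.3, -0.0, -0.1]
width: 42.6
gripper_force: 0.0
pos [601.9 220.1 204.5] rot [-3.139  0.553 -0.025] F [-0.3 -0.  -0.1] t 3.4 w 42.6
xyz [17.6  1.4 77.8] ang [-0.002 -0.005 -0.   ]
[-0.32  0.97  0.02  1.06 -0.19  1.65 -1.86]
```

```bash
python3 -m creep '[{"jaw":0,"xyz":[17,0,40],"angular":[0,0,0]},{"jaw":0,"xyz":[17,1,78],"angular":[0,-0.005,0]},{"jaw":0,"xyz":[17,1,78],"angular":[0,-0.005,0]},{"jaw":0,"xyz":[17,1,78],"angular":[0,-0.005,0]}]'; python3 go.py 550 219.5 87.5 -0.025 0.558
python3 - <<'E'
from h import *
a=[cv2.resize(viewer.get_image(n)[0][y:y+120,x:x+130],None,fx=3,fy=3,interpolation=cv2.INTER_CUBIC) for n,x,y in(("top",160,150),("side",220,180))]
cv2.imwrite("pics/pre.png",np.hstack(a)[:,:,::-1])
E
```

```text
clock: 3.9
eef_pos: [576.0, 220.5, 127.5]
tool_rot: [-3.14, 0.559, -0.025]
force: [0.2, 1.2, 1.0]
width: 42.7
gripper_force: 0.0
pos [576.  220.5 127.5] rot [-3.14   0.559 -0.025] F [0.2 1.2 1. ] t 3.9 w 42.7
xyz [-0.8  1.7 47.7] ang [-0.001  0.001  0.   ]
```

View pics/pre.png

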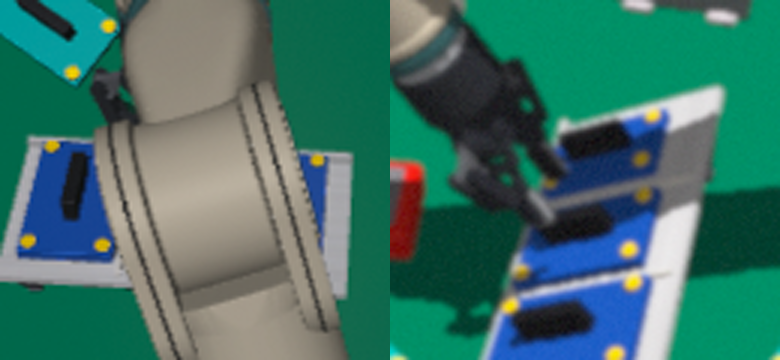

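The side view shows the fingers at (540,205) and (550,160) straddling the middle cover's rib at (578,222), and the neighbouring covers are clear. Descending.

```bash
python3 -m creep '[{"jaw":0,"xyz":[-0.5,1,20],"angular":[0,0,0]},{"jaw":0,"xyz":[-0.5,1,35],"angular":[0,0,0]},{"jaw":0,"xyz":[-0.5,1,42],"angular":[0,0,0]},{"jaw":0,"xyz":[-0.5,1,46],"angular":[0,0,0]},{"jaw":0,"xyz":[-0.5,1,46],"angular":[0,0,0]}]'; python3 go.py 550 219.5 87.5 -0.025 0.558
```

```text
clock: 4.62
eef_pos: [549.4, 220.0, 86.2]
tool_rot: [-3.142, 0.564, -0.025]
force: [0.5, 0.4, -0.7]
width: 43.0
gripper_force: 0.0
pos [549.4 220.   86.2] rot [-3.142  0.564 -0.025] F [ 0.5  0.4 -0.7] t 4.62 w 43.0
xyz [-0.2  0.4 -1.4] ang [-0.     0.006 -0.   ]
```

Now close and watch the finger forces.

```bash
python3 -m creep '[{"jaw":-1,"xyz":[0,0,-1],"angular":[0,0,0]},{"jaw":-1,"xyz":[0,0,-1],"angular":[0,0,0]},{"jaw":-1,"xyz":[0,0,-1],"angular":[0,0,0]},{"jaw":-1,"xyz":[0,0,-1],"angular":[0,0,0]},{"jaw":-1,"xyz":[0,0,-1],"angular":[0,0,0]},{"jaw":-1,"xyz":[0,0,-1],"angular":[0,0,0]}]'; python3 go.py 549 219.5 210 -0.025 0.558
```

```text
clock: 5.38
eef_pos: [550.4, 219.0, 87.6]
tool_rot: [3.14, 0.563, -0.026]
force: [0.7, -2.4, 5.3]
width: 12.8
gripper_force: 61.6
pos [550.4 219.   87.6] rot [ 3.14   0.563 -0.026] F [ 0.7 -2.4  5.3] t 5.38 w 12.8
xyz [ -66.5   -0.4 -102.8] ang [ 0.001  0.005 -0.001]
```

```bash
python3 -m creep '[{"jaw":-1,"xyz":[0,0,-10],"angular":[0,0,0]},{"jaw":-1,"xyz":[0,0,-30],"angular":[0,0,0]},{"jaw":-1,"xyz":[-10,0,-70],"angular":[0,0,0]},{"jaw":-1,"xyz":[-50,0,-110],"angular":[0,0,0]},{"jaw":-1,"xyz":[-50,0,-110],"angular":[0,0,0]},{"jaw":-1,"xyz":[-50,0,-110],"angular":[0,0,0]}]'; python3 go.py 509 -201.5 150 -0.022 0
```

```text
clock: 6.12
eef_pos: [566.1, 219.8, 205.8]
tool_rot: [-3.141, 0.564, -0.025]
force: [-0.7, -0.2, -4.3]
width: 13.2
gripper_force: 60.6
pos [566.1 219.8 205.8] rot [-3.141  0.564 -0.025] F [-0.7 -0.2 -4.3] t 6.12 w 13.2
xyz [ -9.6 422.6  72.1] ang [-0.001  0.564 -0.003]
```

```bash
python3 -m creep '[{"jaw":-1,"xyz":[0,50,0],"angular":[0,0.05,0]},{"jaw":-1,"xyz":[0,100,0],"angular":[0,0.2,0]},{"jaw":-1,"xyz":[0,160,10],"angular":[0,0.35,0]},{"jaw":-1,"xyz":[-5,220,30],"angular":[0,0.5,0]},{"jaw":-1,"xyz":[-10,280,50],"angular":[0,0.564,0]},{"jaw":-1,"xyz":[-10,340,60],"angular":[0,0.564,0]},{"jaw":-1,"xyz":[-10,400,70],"angular":[0,0.564,-0.003]},{"jaw":-1,"xyz":[-10,415,72],"angular":[0,0.564,-0.003]},{"jaw":-1,"xyz":[-10,422,72],"angular":[0,0.564,-0.003]},{"jaw":-1,"xyz":[-10,422,72],"angular":[0,0.564,-0.003]},{"jaw":-1,"xyz":[-10,422,72],"angular":[0,0.564,-0.003]}]'; python3 go.py 509 -201.5 105 -0.022 0;python3 - <<'E'
from h import *
for n in("top","side"):
    p,d=viewer.get_image(n); W=cloud(n,d); hsv=cv2.cvtColor(p,cv2.COLOR_RGB2HSV)
    near=(abs(W[...,0]-509)<95)&(abs(W[...,1]+201)<75)&(W[...,2]>90)&(W[...,2]<150)
    bl=near&(hsv[...,0]>108)&(hsv[...,0]<128)&(hsv[...,1]>150)
    w=W[bl]; 
    if len(w)>30: print(n,len(w),np.median(w,0).round(1),cv2.minAreaRect(w[:,:2].astype(np.float32)))
    yl=(near&(hsv[...,0]>22)&(hsv[...,0]<35)&(hsv[...,1]>130)&(hsv[...,2]>90)).astype(np.uint8)
    k,L,S,C=cv2.connectedComponentsWithStats(yl)
    for i in range(1,k):
        if S[i,4]>5: print(n,"stud",C[i].round(1),S[i,4],W[L==i].mean(0).round(1))
a=[cv2.resize(viewer.get_image(n)[0][y:y+130,x:x+130],None,fx=3,fy=3,interpolation=cv2.INTER_CUBIC) for n,x,y in(("top",300,160),("side",260,90))]
cv2.imwrite("pics/over.png",np.hstack(a)[:,:,::-1])
E
```

```text
clock: 7.5
eef_pos: [509.2, -199.0, 151.0]
tool_rot: [-3.139, 0.0, -0.019]
force: [0.3, 0.5, -3.4]
width: 13.2
gripper_force: 60.5
pos [ 509.2 -199.   151. ] rot [-3.139  0.    -0.019] F [ 0.3  0.5 -3.4] t 7.5 w 13.2
xyz [-0.2  2.6 46. ] ang [-0.002  0.     0.003]
top 193 [ 467.2 -212.1  129.4] ((510.6066589355469, -197.89993286132812), (74.40106201171875, 127.6158447265625), 87.98078155517578)
top stud [359.7 206.5] 14 [ 564.7 -168.5  134.9]
top stud [359.1 245.5] 15 [ 457.2 -166.6  134.4]
top stud [380.9 246.4] 17 [ 456.5 -226.   133.9]
side 280 [ 505.2 -175.1  127.9] ((510.771240234375, -187.567626953125), (73.72933197021484, 118.9581527709961), 88.93788146972656)
side stud [305.1 132.7] 7 [ 564.3 -225.8  133. ]
side stud [339.5 137. ] 8 [ 456.7 -226.1  132.4]
```

View pics/over.png

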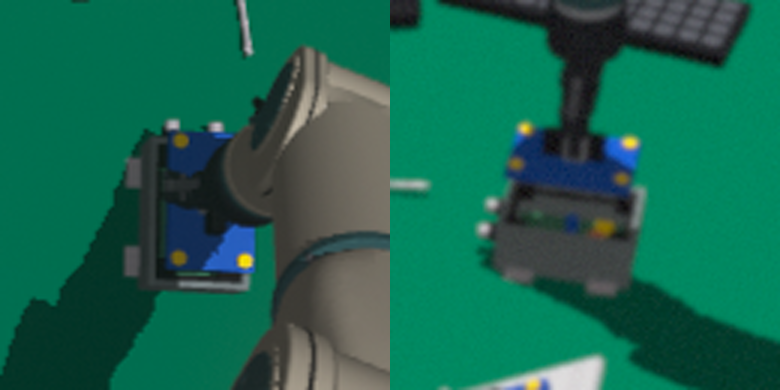

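The cover hangs level over the box, about 5 mm off towards +y. I'll refine the box centre from the first depth images, wall by wall.

Run:
```python
from h import *
for n in("top","side"):
    d=np.load(f"{n}0.npy"); W=cloud(n,d)
    for lo,hi in((56,66),(53,66)):
        M=(W[...,2]>lo)&(W[...,2]<hi)&(abs(W[...,0]-509)<90)&(abs(W[...,1]+201)<65); w=W[M]
        for nm,ax,c in(("y",1,-202),("x",0,509)):
            o=w[abs(w[:,1-ax]-(509 if ax else -202))<(45 if ax else 28)]
            for s in(-1,1):
                q=o[(o[:,ax]-c)*s>20]; 
                if len(q): print(n,lo,nm,s,len(q),np.percentile(q[:,ax],[5,50,95]).round(1),"z",np.median(q[:,2]).round(1), "slope",np.polyfit(q[:,1-ax],q[:,ax],1)[0].round(3))
```

```text
top 56 y -1 81 [-251.9 -248.  -244.3] z 60.7 slope -0.036
top 56 y 1 61 [-160.6 -157.4 -154.6] z 60.2 slope -0.014
top 56 x -1 42 [436.  440.  452.9] z 60.4 slope -0.099
top 56 x 1 40 [571.6 577.6 580.6] z 60.7 slope -0.044
top 53 y -1 89 [-251.9 -247.6 -243.7] z 60.5 slope 0.005
top 53 y 1 67 [-161.1 -157.4 -154.5] z 60.1 slope -0.022
top 53 x -1 62 [435.9 440.6 461.7] z 57.8 slope -0.06
top 53 x 1 65 [556.4 576.  580.5] z 58.5 slope 0.015
side 56 y -1 49 [-249.8 -244.  -239.6] z 58.9 slope -0.043
side 56 y 1 48 [-158.4 -152.7 -149.2] z 58.8 slope 0.01
side 56 x -1 19 [436.9 439.1 441.8] z 58.2 slope -0.005
side 56 x 1 19 [574.9 577.3 580.3] z 59.3 slope 0.032
side 53 y -1 73 [-250.1 -243.9 -237.8] z 57.6 slope -0.035
side 53 y 1 81 [-158.  -152.6 -148.5] z 56.9 slope 0.003
side 53 x -1 21 [437.  439.5 442. ] z 58.2 slope -0.109
side 53 x 1 28 [564.5 576.5 580.6] z 58.3 slope 0.122
```

```bash
python3 -m creep '[{"jaw":-1,"xyz":[-2,4,20],"angular":[-0.002,0,0.003]},{"jaw":-1,"xyz":[-2,4,40],"angular":[-0.002,0,0.003]},{"jaw":-1,"xyz":[-2,4,49],"angular":[-0.002,0,0.003]},{"jaw":-1,"xyz":[-2,4,51],"angular":[-0.002,0,0.003]},{"jaw":-1,"xyz":[-2,4,51],"angular":[-0.002,0,0.003]}]'
cat > m.py <<'E'
from h import *
for n in("top","side"):
  for rep in range(2):
    p,d=viewer.get_image(n); W=cloud(n,d); hsv=cv2.cvtColor(p,cv2.COLOR_RGB2HSV)
    near=(abs(W[...,0]-509)<95)&(abs(W[...,1]+201)<75)&(W[...,2]>48)&(W[...,2]<120)
    yl=(near&(hsv[...,0]>20)&(hsv[...,0]<38)&(hsv[...,1]>110)&(hsv[...,2]>60)).astype(np.uint8)
    k,L,S,C=cv2.connectedComponentsWithStats(yl)
    for i in range(1,k):
        if S[i,4]>5: print(n,"stud",C[i].round(1),S[i,4],W[L==i].mean(0).round(1))
E
python3 m.py; python3 go.py 507 -203 92 -0.022 0
python3 - <<'E'
from h import *
a=[cv2.resize(viewer.get_image(n)[0][y:y+80,x:x+80],None,fx=5,fy=5,interpolation=cv2.INTER_CUBIC) for n,x,y in(("top",325,190),("side",285,120))]
cv2.imwrite("pics/near.png",np.hstack(a)[:,:,::-1])
E
```

```text
clock: 8.32
eef_pos: [507.1, -205.2, 100.6]
tool_rot: [3.14, -0.001, -0.025]
force: [0.2, 0.0, -2.5]
width: 13.0
gripper_force: 60.4
top stud [358.5 210.3] 14 [ 563.2 -175.3   83.7]
top stud [357.5 248. ] 16 [ 455.1 -172.1   84. ]
top stud [378.6 249. ] 17 [ 454.1 -232.6   82.2]
top stud [358.5 210.3] 14 [ 563.3 -175.4   83.4]
top stud [357.5 248. ] 16 [ 455.1 -172.    84.2]
top stud [378.6 249. ] 17 [ 454.  -232.3   83.4]
side stud [305.7 144.4] 7 [ 561.8 -232.4   83. ]
side stud [339.  149.3] 7 [ 454.2 -230.2   82. ]
side stud [301.9 156.1] 8 [ 563.5 -170.2   83.9]
side stud [336.  161.3] 7 [ 456.4 -167.7   83. ]
side stud [305.7 144.4] 7 [ 561.7 -231.7   83.5]
side stud [339.  149.3] 7 [ 454.3 -231.    81.4]
side stud [302.  156.3] 7 [ 563.4 -172.3   81.6]
side stud [336.  161.3] 7 [ 456.4 -168.4   82.5]
pos [ 507.1 -205.3  100.8] rot [ 3.14e+00 -1.00e-03 -2.50e-02] F [ 0.6 -0.3 -2.6] t 8.53 w 13.0
xyz [-0.1 -2.3  8.8] ang [ 0.002 -0.001 -0.003]
```

View pics/near.png

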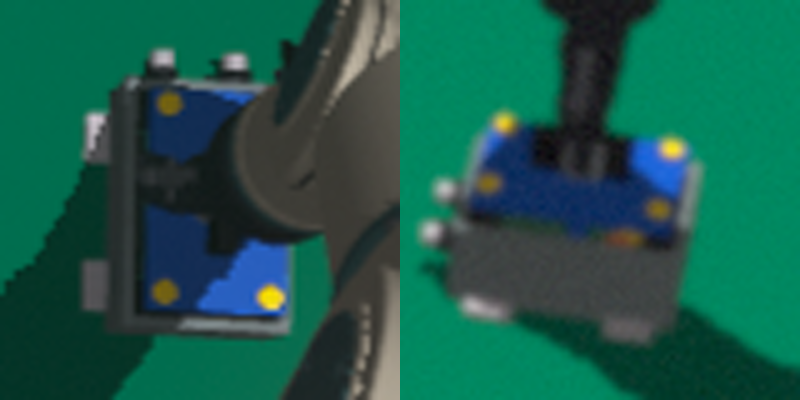

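```bash
python3 -m creep '[{"jaw":-1,"xyz":[-0.5,-1.7,0],"angular":[0,0,0]},{"jaw":-1,"xyz":[-0.5,-1.7,3],"angular":[0,0,0]},{"jaw":-1,"xyz":[-0.5,-1.7,5],"angular":[0,0,0]},{"jaw":-1,"xyz":[-0.5,-1.7,7],"angular":[0,0,0]},{"jaw":-1,"xyz":[-0.5,-1.7,8],"angular":[0,0,0]},{"jaw":-1,"xyz":[-0.5,-1.7,9],"angular":[0,0,0]},{"jaw":-1,"xyz":[-0.5,-1.7,10],"angular":[0,0,0]},{"jaw":-1,"xyz":[-0.5,-1.7,10],"angular":[0,0,0]}]'; python3 go.py 507 -203 88 -0.022 0
```

```text
clock: 9.62
eef_pos: [506.2, -203.4, 90.1]
tool_rot: [3.14, 0.0, -0.025]
force: [-0.3, 0.5, -4.2]
width: 13.0
gripper_force: 60.4
pos [ 506.2 -203.4   90.1] rot [ 3.14   0.    -0.025] F [-0.3  0.5 -4.2] t 9.62 w 13.0
xyz [ 0.8 -0.4  2.1] ang [ 0.001  0.    -0.003]
```

No contact at 3 mm inside. Continue to the gasket.

```bash
python3 -m creep '[{"jaw":-1,"xyz":[0,0,1],"angular":[0,0,0]},{"jaw":-1,"xyz":[0,0,2],"angular":[0,0,0]},{"jaw":-1,"xyz":[0,0,2.5],"angular":[0,0,0]},{"jaw":-1,"xyz":[0,0,2.5],"angular":[0,0,0]}]'
```

```text
clock: 10.12
eef_pos: [506.2, -203.4, 87.6]
tool_rot: [3.14, 0.0, -0.025]
force: [0.3, 1.1, -4.5]
width: 13.0
gripper_force: 60.4
```

```bash
python3 -m creep '[{"jaw":-1,"xyz":[0,0,0.5],"angular":[0,0,0]},{"jaw":-1,"xyz":[0,0,0.7],"angular":[0,0,0]}]'
```

```text
clock: 10.38
eef_pos: [506.2, -203.4, 86.9]
tool_rot: [3.14, 0.0, -0.025]
force: [-0.2, 0.8, -4.0]
width: 12.9
gripper_force: 60.4
```

```bash
python3 -m creep '[{"jaw":-1,"xyz":[0,0,0.4],"angular":[0,0,0]},{"jaw":-1,"xyz":[0,0,0.4],"angular":[0,0,0]}]'; python3 -m creep '[{"jaw":-1,"xyz":[0,0,0.4],"angular":[0,0,0]},{"jaw":-1,"xyz":[0,0,0.4],"angular":[0,0,0]}]'|grep -E "eef|^force"
```

```text
clock: 10.62
eef_pos: [506.2, -203.4, 86.6]
tool_rot: [3.14, -0.0, -0.025]
force: [0.1, -0.0, -3.5]
width: 12.8
gripper_force: 60.5
eef_pos: [506.3, -203.5, 86.4]
force: [-0.5, -0.5, -0.5]
```

Contact: the weight is coming off the gripper at z 86.4, as expected. Open slowly, then lift.

```bash
python3 m.py | sort -u | head -14; python3 -m creep '[{"jaw":-0.5,"xyz":[0,0,0],"angular":[0,0,0]},{"jaw":-0.3,"xyz":[0,0,0],"angular":[0,0,0]},{"jaw":-0.2,"xyz":[0,0,0],"angular":[0,0,0]},{"jaw":-0.2,"xyz":[0,0,0],"angular":[0,0,0]}]'
```

```text
side stud [302.  160.3] 7 [ 562.4 -168.7   68.7]
side stud [302.  160.3] 7 [ 562.5 -169.4   68.1]
side stud [305.6 148.2] 8 [ 561.7 -233.1   67.1]
side stud [305.6 148.2] 8 [ 561.8 -233.5   66.8]
side stud [336.  165.3] 7 [ 455.  -167.    67.8]
side stud [336.  165.3] 7 [ 455.1 -168.6   66.5]
side stud [339. 153.] 9 [ 453.  -231.4   66.3]
side stud [339. 153.] 9 [ 453.  -232.    65.8]
top stud [356.  248.5] 16 [ 454.8 -170.4   70.5]
top stud [356.  248.5] 16 [ 455.  -170.9   68.3]
top stud [357.  211.5] 16 [ 562.1 -173.8   69.3]
top stud [357.  211.5] 16 [ 562.1 -173.8   69.5]
top stud [377.  249.5] 16 [ 453.7 -231.    69. ]
top stud [377.  249.5] 16 [ 453.7 -231.    69.1]
clock: 11.58
eef_pos: [506.3, -203.5, 86.2]
tool_rot: [3.14, -0.0, -0.025]
force: [0.0, -0.8, -1.1]
width: 34.4
gripper_force: 0.0
```

```bash
python3 -m creep '[{"jaw":-0.2,"xyz":[0,0,-15],"angular":[0,0,0]},{"jaw":-0.2,"xyz":[0,0,-45],"angular":[0,0,0]},{"jaw":-1,"xyz":[0,0,-80],"angular":[0,0,0]},{"jaw":-1,"xyz":[0,0,-80],"angular":[0,0,0]},{"jaw":-1,"xyz":[0,0,-80],"angular":[0,0,0]}]'; python3 m.py | sort -u; python3 go.py 562 -175 100 -0.025 0
python3 - <<'E'
from h import *
a=[cv2.resize(viewer.get_image(n)[0][y:y+80,x:x+80],None,fx=5,fy=5,interpolation=cv2.INTER_CUBIC) for n,x,y in(("top",325,190),("side",285,120))]
cv2.imwrite("pics/laid.png",np.hstack(a)[:,:,::-1])
E
```

```text
clock: 12.2
eef_pos: [506.1, -203.2, 166.6]
tool_rot: [3.14, -0.0, -0.025]
force: [-0.7, 0.1, -0.4]
width: 0.1
gripper_force: 0.0
side stud [302.  160.3] 7 [ 562.6 -170.2   67.4]
side stud [302.  160.3] 7 [ 562.8 -171.2   66.6]
side stud [336.  165.3] 7 [ 455.  -165.5   69.1]
side stud [336.  165.3] 7 [ 455.  -166.4   68.3]
side stud [339. 153.] 9 [ 452.9 -230.2   67.2]
side stud [339. 153.] 9 [ 452.9 -230.7   66.9]
top stud [356.  248.5] 16 [ 454.9 -170.6   69.8]
top stud [356.  248.5] 16 [ 454.9 -170.7   69.3]
top stud [356.9 211.5] 15 [ 562.  -173.2   70.6]
top stud [356.9 211.5] 15 [ 562.1 -173.4   69.7]
top stud [377.  249.5] 16 [ 453.6 -230.8   70.1]
top stud [377.  249.5] 16 [ 453.7 -231.    69.3]
pos [ 505.6 -203.1  165.4] rot [ 3.141e+00  2.000e-03 -2.500e-02] F [ 0.5 -0.2  0.1] t 12.4 w -0.0
xyz [ 55.8 -29.6  65.3] ang [ 0.001  0.002 -0.   ]
```

View pics/laid.png

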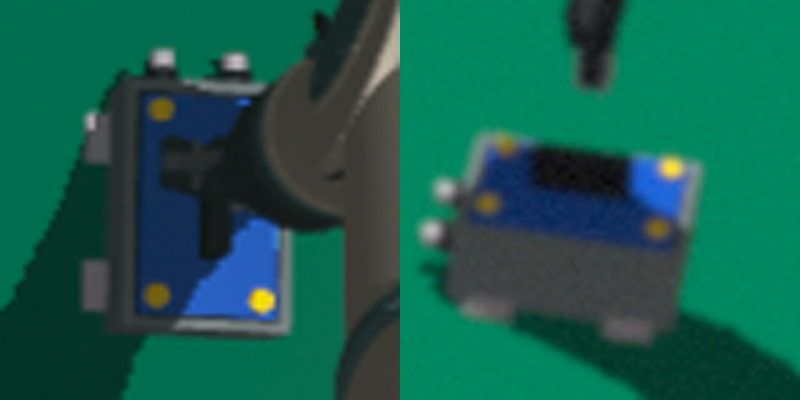

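The cover sits level inside the rim with an even gap: studs at (162,108), (157,295) and (262,300) in the top view, all at z≈69. Next, the closed fingers go above the (+x,+y) stud.

```bash
python3 -m creep '[{"jaw":-1,"xyz":[56,-29,20],"angular":[0,0,0]},{"jaw":-1,"xyz":[56,-29,45],"angular":[0,0,0]},{"jaw":-1,"xyz":[56,-29,65],"angular":[0,0,0]},{"jaw":-1,"xyz":[56,-29,70],"angular":[0,0,0]},{"jaw":-1,"xyz":[56,-29,71],"angular":[0,0,0]},{"jaw":-1,"xyz":[56,-29,71],"angular":[0,0,0]}]'; python3 go.py 562.2 -174.8 90 -0.025 0
```

```text
clock: 13.25
eef_pos: [563.3, -176.2, 95.9]
tool_rot: [3.14, -0.001, -0.026]
force: [0.4, -0.2, -0.1]
width: -0.0
gripper_force: 0.0
pos [ 563.3 -176.2   95.9] rot [ 3.14e+00 -1.00e-03 -2.60e-02] F [ 0.4 -0.2 -0.1] t 13.25 w -0.0
xyz [-1.2 -1.3  5.9] ang [ 0.002 -0.001 -0.001]
```

```bash
python3 -m creep '[{"jaw":-1,"xyz":[-1,-1,3],"angular":[0,0,0]},{"jaw":-1,"xyz":[-1,-1,5],"angular":[0,0,0]},{"jaw":-1,"xyz":[-1,-1,6],"angular":[0,0,0]},{"jaw":-1,"xyz":[-1,-1,6.5],"angular":[0,0,0]}]'|grep -E "eef|^force"; python3 -m creep '[{"jaw":-1,"xyz":[0,0,0.5],"angular":[0,0,0]},{"jaw":-1,"xyz":[0,0,1],"angular":[0,0,0]}]'|grep -E "eef|^force"; python3 -m creep '[{"jaw":-1,"xyz":[0,0,0.5],"angular":[0,0,0]},{"jaw":-1,"xyz":[0,0,1],"angular":[0,0,0]}]'|grep -E "eef|^force"
```

```text
eef_pos: [562.0, -174.8, 88.6]
force: [-0.1, 0.3, 0.7]
eef_pos: [562.0, -174.8, 88.0]
force: [-1.3, 0.3, 6.8]
eef_pos: [562.1, -174.7, 87.6]
force: [-2.7, 1.9, 9.8]
```

```bash
python3 -m creep '[{"jaw":-1,"xyz":[0,0,0.5],"angular":[0,0,0]},{"jaw":-1,"xyz":[0,0,1],"angular":[0,0,0]}]'|grep -E "eef|^force"; python3 -m creep '[{"jaw":-1,"xyz":[0,0,0.5],"angular":[0,0,0]},{"jaw":-1,"xyz":[0,0,1],"angular":[0,0,0]}]'|grep -E "eef|^force";  python3 -m creep '[{"jaw":-1,"xyz":[0,0,0.5],"angular":[0,0,0]},{"jaw":-1,"xyz":[0,0,1],"angular":[0,0,0]}]'|grep -E "eef|^force"
```

```text
eef_pos: [562.2, -174.6, 86.8]
force: [-2.5, 1.9, 10.2]
eef_pos: [562.4, -174.3, 86.0]
force: [-1.7, 2.6, 11.0]
eef_pos: [562.6, -174.1, 85.1]
force: [-2.6, 2.0, 10.5]
```

```bash
python3 -m creep '[{"jaw":-1,"xyz":[0,0,0.5],"angular":[0,0,0]},{"jaw":-1,"xyz":[0,0,1],"angular":[0,0,0]}]'|grep -E "eef|^force"; python3 -m creep '[{"jaw":-1,"xyz":[0,0,0.5],"angular":[0,0,0]},{"jaw":-1,"xyz":[0,0,0.8],"angular":[0,0,0]}]'|grep -E "eef|^force";  python3 -m creep '[{"jaw":-1,"xyz":[0,0,0.4],"angular":[0,0,0]},{"jaw":-1,"xyz":[0,0,0.5],"angular":[0,0,0]}]'|grep -E "eef|^force"
```

```text
eef_pos: [562.7, -173.9, 84.1]
force: [-1.2, 3.3, 11.7]
eef_pos: [562.8, -173.9, 83.9]
force: [-3.1, 3.7, 16.8]
eef_pos: [562.8, -173.9, 83.8]
force: [-3.5, 3.4, 19.2]
```

```bash
python3 -m creep '[{"jaw":-1,"xyz":[0,0,0.4],"angular":[0,0,0]},{"jaw":-1,"xyz":[0,0,0.8],"angular":[0,0,0]},{"jaw":-1,"xyz":[0,0,0.8],"angular":[0,0,0]}]'|grep -E "eef|^force"; python3 -m creep '[{"jaw":-1,"xyz":[0,0,-3],"angular":[0,0,0]},{"jaw":-1,"xyz":[0,0,-15],"angular":[0,0,0]},{"jaw":-1,"xyz":[0,0,-35],"angular":[0,0,0]},{"jaw":-1,"xyz":[0,0,-35],"angular":[0,0,0]}]';python3 m.py|sort -u; python3 go.py 454.2 -172.2 97 -0.025 0
```

```text
eef_pos: [562.8, -174.2, 83.5]
force: [-5.6, 2.3, 22.3]
clock: 16.62
eef_pos: [563.1, -175.4, 117.0]
tool_rot: [3.139, -0.003, -0.026]
force: [0.6, -0.1, -0.8]
width: 0.0
gripper_force: 0.0
side stud [302.  160.5] 6 [ 562.8 -171.6   65.4]
side stud [302.  160.7] 7 [ 562.6 -170.2   65.7]
side stud [336.  165.3] 7 [ 455.  -165.6   68.9]
side stud [336.  165.3] 7 [ 455.  -166.2   68.5]
side stud [339. 153.] 9 [ 452.9 -230.4   67.2]
side stud [339. 153.] 9 [ 452.9 -230.6   67. ]
top stud [356.  248.5] 16 [ 454.9 -170.6   69.7]
top stud [356.  248.5] 16 [ 454.9 -170.6   69.8]
pos [ 561.4 -174.7  114.8] rot [ 3.141e+00  1.000e-03 -2.500e-02] F [1.  0.  0.2] t 16.82 w 0.1
xyz [-107.2    0.2   17.9] ang [ 0.001  0.001 -0.   ]
```

```bash
python3 -m creep '[{"jaw":-1,"xyz":[-50,0,0],"angular":[0,0,0]},{"jaw":-1,"xyz":[-107,0,0],"angular":[0,0,0]},{"jaw":-1,"xyz":[-107,0,10],"angular":[0,0,0]},{"jaw":-1,"xyz":[-107,0,18],"angular":[0,0,0]},{"jaw":-1,"xyz":[-107,0,20],"angular":[0,0,0]},{"jaw":-1,"xyz":[-107,0,20],"angular":[0,0,0]}]'; python3 go.py 454.2 -172.2 90 -0.025 0
```

```text
clock: 17.58
eef_pos: [455.9, -172.0, 95.1]
tool_rot: [3.14, -0.0, -0.025]
force: [-0.0, -0.0, 0.5]
width: -0.0
gripper_force: 0.0
pos [ 455.9 -172.    95.1] rot [ 3.14  -0.    -0.025] F [-0.  -0.   0.5] t 17.57 w -0.0
xyz [-1.7  0.2  5.1] ang [ 0.001 -0.     0.   ]
```

```bash
python3 -m creep '[{"jaw":-1,"xyz":[-1.5,0,3],"angular":[0,0,0]},{"jaw":-1,"xyz":[-1.5,0,5],"angular":[0,0,0]},{"jaw":-1,"xyz":[-1.5,0,6],"angular":[0,0,0]},{"jaw":-1,"xyz":[-1.5,0,6.5],"angular":[0,0,0]}]'|grep -E "eef|^force"; for i in 1 2 3; do python3 -m creep '[{"jaw":-1,"xyz":[0,0,0.5],"angular":[0,0,0]},{"jaw":-1,"xyz":[0,0,1],"angular":[0,0,0]}]'|grep -E "eef|^force"; done
```

```text
eef_pos: [453.5, -172.1, 89.0]
force: [-1.1, 0.4, -0.8]
eef_pos: [453.6, -172.1, 88.2]
force: [-0.9, 1.4, 5.2]
eef_pos: [453.6, -171.9, 87.5]
force: [-1.6, 1.2, 6.0]
eef_pos: [453.6, -171.7, 86.6]
force: [-1.4, 2.4, 7.0]
```

```bash
python3 -m creep '[{"jaw":-1,"xyz":[0,0,0.5],"angular":[0,0,0]},{"jaw":-1,"xyz":[0,0,1],"angular":[0,0,0]}]'|grep -E "eef|^force"; python3 -m creep '[{"jaw":-1,"xyz":[0,0,0.5],"angular":[0,0,0]},{"jaw":-1,"xyz":[0,0,1],"angular":[0,0,0]}]'|grep -E "eef|^force"; python3 -m creep '[{"jaw":-1,"xyz":[0,0,0.5],"angular":[0,0,0]},{"jaw":-1,"xyz":[0,0,0.8],"angular":[0,0,0]}]'|grep -E "eef|^force"
```

```text
eef_pos: [453.6, -171.5, 85.6]
force: [0.3, 3.0, 8.2]
eef_pos: [453.5, -171.3, 84.7]
force: [-0.9, 3.3, 9.9]
eef_pos: [453.4, -171.1, 83.9]
force: [-1.6, 2.6, 10.7]
```

```bash
python3 -m creep '[{"jaw":-1,"xyz":[0,0,0.5],"angular":[0,0,0]},{"jaw":-1,"xyz":[0,0,0.8],"angular":[0,0,0]}]'|grep -E "eef|^force"; python3 -m creep '[{"jaw":-1,"xyz":[0,0,0.5],"angular":[0,0,0]},{"jaw":-1,"xyz":[0,0,0.8],"angular":[0,0,0]}]'|grep -E "eef|^force"; python3 -m creep '[{"jaw":-1,"xyz":[0,0,0.5],"angular":[0,0,0]},{"jaw":-1,"xyz":[0,0,0.8],"angular":[0,0,0]}]'|grep -E "eef|^force"
```

```text
eef_pos: [453.3, -171.1, 83.6]
force: [-2.8, 4.7, 17.8]
eef_pos: [453.3, -171.5, 83.2]
force: [-3.1, 2.0, 22.1]
eef_pos: [453.4, -171.5, 83.0]
force: [-5.3, 3.6, 29.2]
```

```bash
python3 -m creep '[{"jaw":-1,"xyz":[0,0,-3],"angular":[0,0,0]},{"jaw":-1,"xyz":[0,0,-15],"angular":[0,0,0]},{"jaw":-1,"xyz":[0,0,-40],"angular":[0,0,0]},{"jaw":-1,"xyz":[0,0,-40],"angular":[0,0,0]}]'|grep -E "eef|^force";python3 m.py|sort -u; python3 go.py 452.8 -232.2 97 -0.025 0
```

```text
eef_pos: [454.7, -172.6, 122.4]
force: [-0.3, -0.6, -0.8]
side stud [302.  161.5] 6 [ 562.1 -167.6   64.7]
side stud [302.  161.5] 6 [ 562.3 -168.7   63.8]
side stud [305.5 148.8] 10 [ 561.7 -230.8   66.6]
side stud [305.5 148.8] 10 [ 561.7 -230.9   66.5]
side stud [336.  166.7] 7 [ 454.5 -166.7   62.4]
side stud [336.  166.7] 7 [ 454.5 -166.8   62.3]
top stud [356.4 211.6] 15 [ 562.6 -173.    64.8]
top stud [356.4 211.6] 15 [ 562.7 -173.1   64.3]
pos [ 453.1 -171.9  120.3] rot [ 3.141e+00  1.000e-03 -2.500e-02] F [ 0.5  0.2 -0.2] t 21.02 w 0.2
xyz [ 1.3 60.2 23.4] ang [ 0.001  0.001 -0.   ]
```

Both +y studs have dropped about 5 mm, to z≈64. Next corner: (-x,-y).

```bash
python3 -m creep '[{"jaw":-1,"xyz":[0,60,0],"angular":[0,0,0]},{"jaw":-1,"xyz":[0,60,12],"angular":[0,0,0]},{"jaw":-1,"xyz":[0,60,22],"angular":[0,0,0]},{"jaw":-1,"xyz":[0,60,25],"angular":[0,0,0]},{"jaw":-1,"xyz":[0,60,27],"angular":[0,0,0]},{"jaw":-1,"xyz":[0,60,28],"angular":[0,0,0]},{"jaw":-1,"xyz":[0,60,29],"angular":[0,0,0]},{"jaw":-1,"xyz":[0,60,30],"angular":[0,0,0]}]'|grep -E "eef|^force"; for i in 1 2 3; do python3 -m creep '[{"jaw":-1,"xyz":[0,0,0.5],"angular":[0,0,0]},{"jaw":-1,"xyz":[0,0,1],"angular":[0,0,0]}]'|grep -E "eef|^force"; done
```

```text
eef_pos: [452.1, -232.0, 91.1]
force: [-0.7, -0.2, -0.4]
eef_pos: [452.0, -232.1, 90.0]
force: [0.6, 0.2, 0.1]
eef_pos: [451.9, -232.1, 88.9]
force: [0.0, -0.8, 0.4]
eef_pos: [452.0, -232.1, 87.9]
force: [-0.1, -0.3, 0.1]
```

```bash
for i in 1 2 3 4; do python3 -m creep '[{"jaw":-1,"xyz":[0,0,0.5],"angular":[0,0,0]},{"jaw":-1,"xyz":[0,0,1],"angular":[0,0,0]}]'|grep -E "eef|^force"; done
```

```text
eef_pos: [451.9, -232.0, 86.9]
force: [0.8, 0.5, 0.4]
eef_pos: [451.9, -232.2, 86.3]
force: [-0.4, -0.7, 5.2]
eef_pos: [451.8, -232.4, 85.4]
force: [-1.9, 0.8, 6.0]
eef_pos: [451.7, -232.6, 84.4]
force: [-1.7, -0.8, 6.3]
```

```bash
python3 -m creep '[{"jaw":-1,"xyz":[0,0,0.5],"angular":[0,0,0]},{"jaw":-1,"xyz":[0,0,0.8],"angular":[0,0,0]}]'|grep -E "eef|^force"; python3 -m creep '[{"jaw":-1,"xyz":[0,0,0.4],"angular":[0,0,0]},{"jaw":-1,"xyz":[0,0,0.8],"angular":[0,0,0]}]'|grep -E "eef|^force"; python3 -m creep '[{"jaw":-1,"xyz":[0,0,0.4],"angular":[0,0,0]},{"jaw":-1,"xyz":[0,0,0.8],"angular":[0,0,0]}]'|grep -E "eef|^force"
```

```text
eef_pos: [451.6, -232.8, 83.7]
force: [-1.8, 0.3, 6.9]
eef_pos: [451.6, -232.9, 83.2]
force: [-3.3, 0.1, 13.2]
eef_pos: [451.6, -232.9, 83.0]
force: [-4.3, 0.4, 19.7]
```

```bash
python3 -m creep '[{"jaw":-1,"xyz":[0,0,0.4],"angular":[0,0,0]},{"jaw":-1,"xyz":[0,0,0.8],"angular":[0,0,0]}]'|grep -E "eef|^force"; python3 -m creep '[{"jaw":-1,"xyz":[0,0,-3],"angular":[0,0,0]},{"jaw":-1,"xyz":[0,0,-15],"angular":[0,0,0]},{"jaw":-1,"xyz":[0,0,-40],"angular":[0,0,0]},{"jaw":-1,"xyz":[0,0,-40],"angular":[0,0,0]}]'|grep -E "eef|^force";python3 m.py|sort -u; python3 go.py 560.8 -234.8 97 -0.025 0
```

```text
eef_pos: [451.6, -232.9, 82.9]
force: [-5.7, 1.0, 26.9]
eef_pos: [453.2, -232.5, 122.3]
force: [0.6, 0.3, -0.4]
side stud [302.  160.5] 6 [ 562.7 -170.6   66.2]
side stud [302.  160.5] 6 [ 562.9 -171.9   65.2]
side stud [305.7 148.9] 9 [ 561.2 -231.3   65.9]
side stud [336.  166.5] 6 [ 454.7 -168.2   62. ]
side stud [338.9 154.1] 8 [ 453.  -231.2   61.9]
side stud [339.  154.3] 7 [ 452.4 -229.5   62.7]
top stud [355.5 249. ] 16 [ 453.8 -170.    65.1]
top stud [355.5 249. ] 16 [ 453.9 -170.3   63.8]
top stud [356.5 211.7] 14 [ 561.7 -172.7   67.9]
top stud [356.5 211.7] 14 [ 561.9 -172.9   66.7]
top stud [377.2 212.6] 16 [ 560.9 -233.2   67.5]
top stud [377.2 212.6] 16 [ 561.  -233.3   67.2]
pos [ 451.6 -231.8  120.1] rot [ 3.141e+00  1.000e-03 -2.500e-02] F [0.2 0.7 0.3] t 25.48 w -0.0
xyz [109.3   0.3  23. ] ang [ 0.001  0.001 -0.   ]
```

The -x end is down and the +x end still rests on fresh gasket 4, so the last corner is (+x,-y).

```bash
python3 -m creep '[{"jaw":-1,"xyz":[50,0,0],"angular":[0,0,0]},{"jaw":-1,"xyz":[109,0,0],"angular":[0,0,0]},{"jaw":-1,"xyz":[109,0,12],"angular":[0,0,0]},{"jaw":-1,"xyz":[109,0,22],"angular":[0,0,0]},{"jaw":-1,"xyz":[109,0,26],"angular":[0,0,0]},{"jaw":-1,"xyz":[109,0,28],"angular":[0,0,0]},{"jaw":-1,"xyz":[109,0,30],"angular":[0,0,0]},{"jaw":-1,"xyz":[109,0,31],"angular":[0,0,0]}]'|grep -E "eef|^force"; for i in 1 2 3 4; do python3 -m creep '[{"jaw":-1,"xyz":[0,0,0.5],"angular":[0,0,0]},{"jaw":-1,"xyz":[0,0,1],"angular":[0,0,0]}]'|grep -E "eef|^force"; done
```

```text
eef_pos: [560.9, -235.0, 90.0]
force: [-0.5, -0.2, -0.0]
eef_pos: [561.0, -234.8, 88.8]
force: [0.5, 0.5, -0.8]
eef_pos: [560.9, -234.8, 87.7]
force: [0.0, -0.9, 0.1]
eef_pos: [560.9, -234.8, 86.7]
force: [0.4, -0.2, 0.6]
eef_pos: [561.0, -234.8, 86.1]
force: [-1.8, 1.4, 5.2]
```

```bash
for i in 1 2; do python3 -m creep '[{"jaw":-1,"xyz":[0,0,0.5],"angular":[0,0,0]},{"jaw":-1,"xyz":[0,0,1],"angular":[0,0,0]}]'|grep -E "eef|^force"; done;  python3 -m creep '[{"jaw":-1,"xyz":[0,0,0.4],"angular":[0,0,0]},{"jaw":-1,"xyz":[0,0,0.8],"angular":[0,0,0]}]'|grep -E "eef|^force"; python3 -m creep '[{"jaw":-1,"xyz":[0,0,0.4],"angular":[0,0,0]},{"jaw":-1,"xyz":[0,0,0.8],"angular":[0,0,0]}]'|grep -E "eef|^force"
```

```text
eef_pos: [561.2, -234.8, 84.9]
force: [-0.4, 0.2, 4.8]
eef_pos: [561.3, -234.9, 83.8]
force: [0.4, 1.0, 5.3]
eef_pos: [561.4, -234.9, 83.1]
force: [0.6, 0.2, 8.4]
eef_pos: [561.4, -234.9, 83.0]
force: [-1.7, 1.2, 12.9]
```

```bash
for i in 1 2; do python3 -m creep '[{"jaw":-1,"xyz":[0,0,0.4],"angular":[0,0,0]},{"jaw":-1,"xyz":[0,0,0.8],"angular":[0,0,0]}]'|grep -E "eef|^force"; done;  python3 -m creep '[{"jaw":-1,"xyz":[0,0,-3],"angular":[0,0,0]},{"jaw":-1,"xyz":[0,0,-15],"angular":[0,0,0]},{"jaw":-1,"xyz":[0,0,-60],"angular":[0,0,0]},{"jaw":-1,"xyz":[0,60,-110],"angular":[0,0,0]},{"jaw":-1,"xyz":[0,120,-110],"angular":[0,0,0]},{"jaw":-1,"xyz":[0,180,-110],"angular":[0,0,0]},{"jaw":-1,"xyz":[0,180,-110],"angular":[0,0,0]}]'|grep -E "eef|^force";python3 m.py|sort -u
python3 - <<'E'
from h import *
for n in("top","side"):
    p,d=viewer.get_image(n); W=cloud(n,d); hsv=cv2.cvtColor(p,cv2.COLOR_RGB2HSV)
    b=(abs(W[...,0]-508)<58)&(abs(W[...,1]+201)<35)&(hsv[...,0]>108)&(hsv[...,0]<128)&(hsv[...,1]>150)&(abs(W[...,2]-60)<9)
    w=W[b]; print(n,len(w),np.linalg.lstsq(np.c_[w[:,0]-508,w[:,1]+201,np.ones(len(w))],w[:,2],rcond=None)[0].round(3))
    s=((abs(W[...,2]-60)<4)&~b&(abs(W[...,0]-508)<75)&(abs(W[...,1]+201)<52)&(hsv[...,1]<80)); print("rim z",np.median(W[s][:,2]).round(1))
a=[cv2.resize(viewer.get_image(n)[0][y:y+80,x:x+80],None,fx=5,fy=5,interpolation=cv2.INTER_CUBIC) for n,x,y in(("top",325,190),("side",285,120))]
cv2.imwrite("pics/end.png",np.hstack(a)[:,:,::-1])
E
```

```text
eef_pos: [561.4, -234.9, 83.0]
force: [-2.6, 2.3, 18.3]
eef_pos: [561.4, -235.0, 82.9]
force: [-3.7, 3.1, 23.6]
eef_pos: [553.0, -421.8, 190.7]
force: [0.1, -0.3, -0.3]
side stud [302.  161.5] 6 [ 562.3 -168.7   63.8]
side stud [302.  161.5] 6 [ 562.3 -169.1   63.5]
side stud [305.5 149.2] 10 [ 562.2 -234.6   62.1]
side stud [305.7 149.2] 9 [ 561.7 -235.5   61.3]
side stud [336.  166.5] 6 [ 454.6 -167.1   62.9]
side stud [336.  166.5] 6 [ 454.7 -168.    62.1]
side stud [339. 154.] 9 [ 452.7 -232.8   61.2]
side stud [339. 154.] 9 [ 452.7 -233.3   60.8]
top stud [355.5 248.7] 14 [ 454.6 -170.1   65.1]
top stud [355.5 248.7] 14 [ 454.7 -170.2   64.5]
top stud [356.3 211.6] 14 [ 562.8 -172.7   64.2]
top stud [356.4 211.6] 15 [ 562.5 -172.9   65. ]
top stud [376.1 249.6] 17 [ 453.8 -229.6   64.2]
top stud [376.1 249.6] 17 [ 453.9 -229.8   63.6]
top stud [377.  212.8] 19 [ 561.1 -233.4   63.6]
top stud [377.  212.8] 19 [ 561.1 -233.4   63.7]
top 713 [ 2.0000e-03 -7.0000e-03  6.0432e+01]
rim z 60.3
side 208 [-1.0000e-02  9.0000e-03  5.9046e+01]
rim z 58.7
```

View pics/end.png

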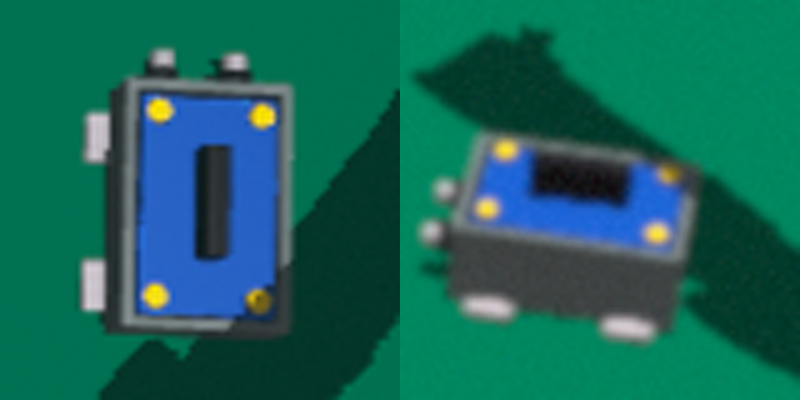

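The cover plate is at 60.4 mm against the rim at 60.3 mm, with tilt under 0.01 rad. All four studs, at (160,110), (262,117), (157,296) and (259,300), sit evenly. Handing in.

```bash
python3 -c "
from cell import ctrl
print(ctrl.read_state()['clock']); print(ctrl.finish_job())"
```

```text
30.25
the job is handed in; nothing more can be done
None
```

The 128 x 80 mm cover is in the enclosure, pressed home corner by corner and level with the rim to within about 0.5 mm by camera; the highest push force I read was about 29 N, and the job was handed in at 30 s with no verdict returned.

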